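# Let the vacuum chamber up to air and open it

### The arm

A 6-joint arm with a two-finger parallel gripper is mounted at the origin on a cart in front of the work surface, level with it; the furniture and walls round the work are solid. World frame = base frame: x ahead of the robot, y to its left, z up, the work surface at z = 0. Lengths are in m, angles in rad, forces in N, time in s.
With the tool pointing down it reaches from about 0.275 to 0.875 m from the base axis. Payload 12.5 kg.
Tool frame: the origin (TCP) lies between the finger pads; the fingertips stand 19 mm ahead of it and the grasp point (between the pads) is the TCP (bot.nose_length is the distance from the TCP to the fingertips, in m); z points along the fingers, y is the line along which they close (so a half turn about z gives the same grasp; the last joint's range is limited). The gripper opens to 85 mm and grips with 20 to 120 N. Pads are 22 mm wide; open, the fingers measure 114 mm over their backs; the gripper's body (76 mm by 85 mm) begins 54 mm behind the grasp point. The pads swing forward as they close: fully open they stand 13 mm farther back than shut.
Start: joints at [1.246, 0.351, 1.652, -0, 1.139, -0.085], TCP at [0.131, 0.534, 0.25] pointing down, gripper open.
Joint ranges: [-2.75, 2.75], [-0.79, 2.1], [0.01, 2.65], [-1.57, 4.71], [0.07, 3.14], [-2.87, 2.87]. Speed limits (rad/s): [2.22, 2.22, 2.79, 3.14, 3.14, 3.14].

### API

Orientations are given as [roll, pitch, yaw] about the fixed x, y, z axes, in that order (R = Rz(yaw) Ry(pitch) Rx(roll)).
In Python, from cell import bot gives the robot as it stands. The module is installed in compiled form; this text tells all that it offers. Calls block until the motion is done:
- bot.move_ptp(position, orientation): joint-space move of the TCP to a pose.
- bot.move_straight(position, vel=0.15, rotation=None, threshold=None): straight line of the TCP; rotation=None keeps the orientation; vel is the mean speed in m/s. With threshold (N) it stops when the force on the tool has changed by that much, and returns True; else False.
- bot.movej(angles): joint-space move.
- bot.gripper_to(opening, newtons=None): finger opening in m; newtons is the grip in N (None keeps the last); returns when the fingers have stopped.
- bot.wait(seconds).
- bot.solve_ik(position, orientation): joint angles nearest the present ones, or None.
- bot.read_state(): the state.
- bot.capture(name): name is "side" or "top"; returns a dict with "pixels" (480x640x3 uint8, blue, green, red), "mtx" (3x3 intrinsics, pixels), "k1" (the pictures are not rectified: a ray, as slopes to the right and down, at radius r is drawn at 1 + k1 r^2 times it, then the intrinsics apply), "rvec" (rotation vector, rad) and "tvec" (3), from world to camera coordinates, as OpenCV has them. Camera axes: x right, y down, z forward; pixel columns grow to the right and rows downward; lengths in m; the calibration is good to about 2 mm. A picture is of the moment at which its call begins. There is no depth.
A pose or a line that the arm cannot do raises bot.PlanningError and nothing moves.
- bot.hand_in(): hands the job in; it is judged then, once.
The state is a dict: "time": time; "joint_positions": joint angles; "qd": joint speeds; "joint_efforts": joint torques, N m; "eef_pos": TCP position; "eef_rot": TCP orientation; "force": force on the tool from outside, world axes, zero at the start; "wrist_torque": the same for the moment, N m; "gripper_width": finger opening in m; "finger_force": force on a finger pad.
Only numpy, scipy, OpenCV 4.12 (cv2) and the standard library are available. Lean on these libraries where they do the work, as an engineer would, in place of code of your own. Each camera call takes 0.05 s, during which the arm holds its last target. There are 200 camera calls.

### The job

The mortar cube in the bench vacuum chamber has had its time under vacuum. Shut the suction valve (the one whose pipe comes up out of the pump housing), then open the vent valve (the one that carries the small round filter), turning each handle fully round to its stop, and only then swing the clear lid up nearly upright and leave it standing open. Leave the cube in the chamber and do not disturb the things lying near by.

Things in the scene. Friction and masses are not known exactly. Their poses are not given: they have to be found in the camera images.
- station: vacuum station, fixed, left or right of the balance: grey pump housing 280 x 220 mm, deck 55 mm up, round steel chamber at the back (148 mm over its rim) and a pipe run in front, along y at x = -105 mm, axis 78 mm up, up to 27 mm thick. Origin: on the worktop, 10 mm in front of the housing's middle. x points from pipe run to chamber, y left, z up. A gauge (back left) drops as the vent opens.
- suction_valve (a joint): suction valve (left, y = +50 mm of the station, next to the elbow out of the deck), angle of its lever, rad: 0 = open, lever along the pipe, pointing to +y of the station; grows counter-clockwise seen from above to the hard stop at 1.571 = shut, lever square to the pipe, pointing to -x of the station. Starts 0 to 0.6. Friction 0.25 N m: stays where left.
- vent_valve (a joint): vent valve (right, y = -50 mm of the station, next to the brass filter that ends the pipe), angle of its lever, rad: 0 = shut, lever square to the pipe, pointing to -x of the station; grows counter-clockwise seen from above to the hard stop at 1.571 = open, lever along the pipe, pointing to -y over the filter. Friction 0.25 N m: stays where left.
- lid (a joint): angle of the clear lid, rad: 0 = lying on the chamber, grows as the handle side rises, stop at 1.35. Friction hinge (0.45 N m): the lid stays at any angle; lifting takes about 4 N at the handle.
- suction_grip (a point): middle of the grey sleeve of the suction valve's lever, 127 mm above the worktop; the sleeve is 43 mm long, 12 mm wide, 11 mm high, level, its middle 42 mm out from the turning axis; 30 mm of free height below it, above the pipe. x axis outward along the lever, z up.
- suction_pivot (a point): point on the vertical turning axis of the suction valve's lever, at the height of its sleeve
- vent_grip (a point): middle of the grey sleeve of the vent valve's lever; sizes, height and axes as for the suction valve
- vent_pivot (a point): point on the vertical turning axis of the vent valve's lever, at the height of its sleeve
- lid_handle (a point): middle of the grip of the lid's stub handle: a level round grey rod, 14 mm across, 34 mm long, that sticks out of the lid's edge towards the pipe run, 31 mm out from the edge and 148 mm above the worktop while shut. x axis along the rod towards the hinge, y across it, parallel to the hinge axis.
- lid_hinge (a point): middle of the lid's hinge axis (level, parallel to y of the station) behind the chamber, 148 mm above the worktop, 191 mm from the middle of the stub handle. The lid is a clear disc 148 mm across, 12 mm thick.
- cube: grey mortar cube, 50 mm, standing loose in the chamber under the lid; origin in the middle of its underside; it stays there
- sand_tray: white tray with sand, 218 x 250 x 86 mm, on the other side of the balance from the station; bystander, origin at the middle of its underside. The analytical balance between them is fixed straight ahead of the robot (x 0.41 to 0.77 m, y -0.06 to 0.18 m) and 303 mm tall: pass above it.
- mould: small brass mould, 62 mm across, 60 mm high, at the left; bystander, origin at the middle of its underside
- prism: mortar prism 160 x 40 x 41 mm, lying on the glass plate at the right; bystander, origin at the middle of its underside
- drum: dark steel drum, 49 mm across, 37 mm high, on the glass plate at the right; bystander, origin at the middle of its underside

How it is judged:
On the way, in this order (a step that is already met when the one before it is completed fails the run):
1. the suction valve is shut to its stop (within 4 degrees) while the vent valve is still shut and the lid down (value of joint suction_valve above 1.5 rad and value of joint vent_valve below 0.3 rad and value of joint lid below 0.06 rad), for 0.2 s.
2. the vent valve is open to its stop (within 4 degrees), the suction valve still shut and the lid still down (value of joint each of vent_valve, suction_valve above 1.5 rad and value of joint lid below 0.06 rad), for 0.2 s.
At the end, for the whole second after the job is handed in: The suction valve is shut and the vent valve open, each lever within 4 degrees (0.07 rad) of its stop; the lid stands by itself, at rest, at 1.0 rad (57 degrees) or more; the cube is where it was in the chamber, moved by less than 15 mm (value of joint each of suction_valve, vent_valve above 1.5 rad and value of joint lid above 1 rad and velocity of joint lid between -0.05 and 0.05 rad/s and z of cube in the frame of station below 0.09 m and distance of cube from where it was at the start of the episode below 0.015 m); the robot touches nothing.
It fails at once if the lid is lifted before the vent valve is open (value of joint lid above 0.1 rad and value of joint vent_valve below 1.4 rad).
It fails at once if the vent valve is opened while the suction valve is not shut (value of joint vent_valve above 0.3 rad and value of joint suction_valve below 1.4 rad).
It fails at once if a bystander is pushed more than 20 mm (distance of any of sand_tray, mould, prism, drum from where it was at the start of the episode above 0.02 m).
It also fails if it takes over 69 s, if anything falls off the work surface, if the arm or the gripper's body presses on something with over 40 N, if the wrist force passes 120 N, or if a joint passes its speed limit or range.

## Working session

There is one attempt and no reset: what is moved stays moved. The work goes in short steps, each a Python script; the robot and the scene stay as the last script left them, time stands still between calls to the robot, and variables do not carry over. Pictures are saved under pics/ and viewed, at most 10 in all, crops included, and the job is handed in when it is done.

```bash
mkdir -p pics; cat > h.py <<'E'
import numpy as np, cv2
from cell import bot
def cap(n):
    c=bot.capture(n); return c
def ray(c,u,v):
    K=np.array(c["mtx"]);R=cv2.Rodrigues(np.array(c["rvec"],float))[0];t=np.array(c["tvec"],float).ravel()
    d=np.array([(u-K[0,2])/K[0,0],(v-K[1,2])/K[1,1]]);s=d.copy()
    for _ in range(20): s=d/(1+c["k1"]*(s@s))
    return -R.T@t, R.T@np.array([s[0],s[1],1])
def onz(c,u,v,z):
    o,d=ray(c,u,v); return o+d*(z-o[2])/d[2]
def proj(c,P):
    K=np.array(c["mtx"]);P=np.atleast_2d(np.array(P,float))
    return cv2.projectPoints(P,np.array(c["rvec"],float),np.array(c["tvec"],float),K,np.array([c["k1"],0,0,0.]))[0].reshape(-1,2)
E
python3 - <<'E'
from h import *
for n in("top","side"):
    c=cap(n); cv2.imwrite(f"pics/{n}0.png",c["pixels"]); o,d=ray(c,320,240); print(n,o.round(3),d.round(3),c["k1"],np.array(c["mtx"])[0,0])
print(bot.read_state()["time"])
E
```

```text
top [ 0.384 -0.007  1.476] [ 0.1    0.006 -0.995] 0.027088250727487523 447.90447586527563
side [-0.048 -1.026  0.689] [ 0.447  0.781 -0.435] -0.07241035934065855 445.8223377785794
0.1
```

View pics/top0.png

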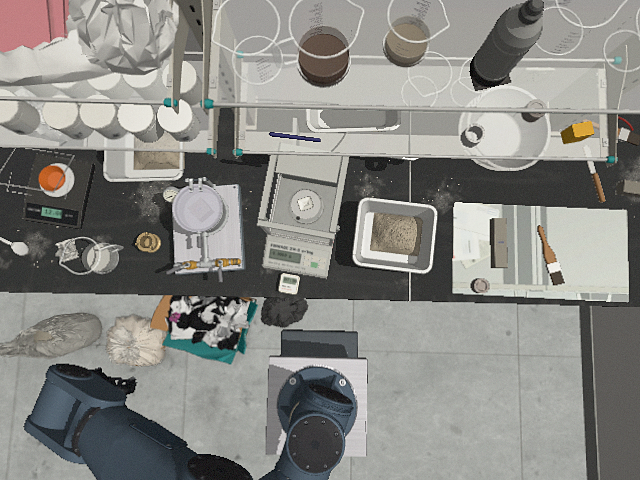

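View pics/side0.png

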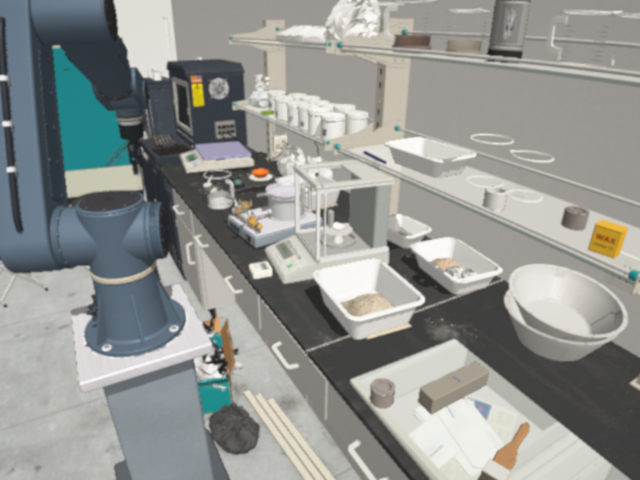

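The top view shows the station at about (208,228), with the chamber at (200,207) and the pipe run at row ~265. The balance is at (300,215), the tray at (395,235) and the mould at (148,242). I'll enlarge the station next.

```bash
python3 - <<'E'
from h import *
c=cap("top"); im=c["pixels"][170:285,150:265]; cv2.imwrite("pics/t1.png",cv2.resize(im,None,fx=5.2,fy=5.2,interpolation=cv2.INTER_CUBIC))
s=cap("side"); im2=s["pixels"][165:255,215:335]; 
a=cv2.resize(im,(460,460),interpolation=cv2.INTER_CUBIC); 
# housing top mask: light bluish grey deck, min-area rect
for u,v in[(173,188),(240,184),(245,270),(173,274)]: print(u,v,onz(c,u,v,.055).round(3))
print("chamber",onz(c,199,208,.148).round(3),"shelf edge",[onz(c,220,155,z).round(3) for z in(.3,.5)])
E
```

```text
173 188 [0.684 0.478 0.055]
240 184 [0.702 0.263 0.055]
245 270 [0.426 0.236 0.055]
173 274 [0.408 0.462 0.055]
chamber [0.605 0.365 0.148] shelf edge [array([0.725, 0.273, 0.3  ]), array([0.667, 0.226, 0.5  ])]
```

View pics/t1.png

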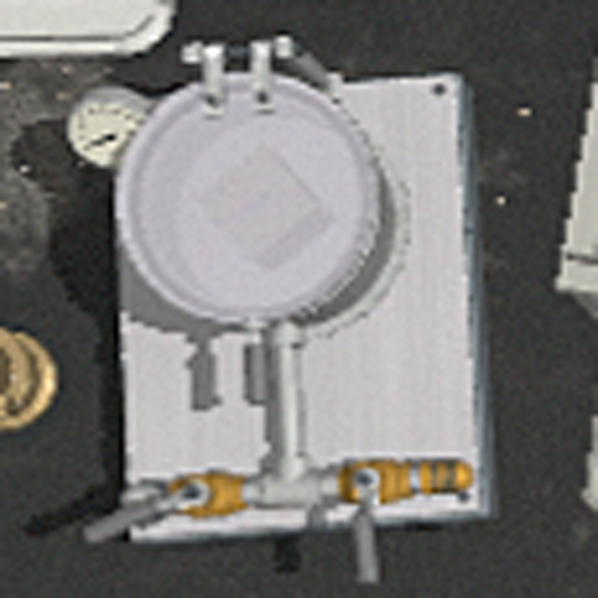

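The crop shows these features (pixels are in the 5.2x crop):
- **Suction valve:** pivot at (190,494), with its sleeve at about (118,522).
- **Vent valve:** pivot at about (366,480), with its sleeve at (368,546).
- **Lid:** hinge between (190,50) and (285,47). The stub handle is the dark rod at (257,375), and its shadow is at (205,375).

I'll turn these into positions and check them against the given sizes.

```bash
python3 - <<'E'
from h import *
c=cap("top"); s=cap("side")
f=lambda x,y,z: onz(c,(x+.5)/5.2-.5+150,(y+.5)/5.2-.5+170,z)
P={k:f(*v) for k,v in dict(sp=(190,493,.127),sg=(118,522,.127),vp=(366,480,.127),vg=(368,546,.127),h1=(190,52,.148),h2=(287,47,.148),lidc=(248,197,.148),hd=(257,375,.148),br=(462,75,.055),fr=(492,517,.055),fl=(130,545,.055)).items()}
for k,v in P.items(): print(k,v.round(4))
d=lambda a,b:(np.linalg.norm(P[a]-P[b]).round(4), np.degrees(np.arctan2(*(P[b]-P[a])[[1,0]])).round(1))
for a,b in[("vp","sp"),("sp","sg"),("vp","vg"),("h2","h1"),("fr","br"),("fr","fl"),("hd","lidc")]: print(a,b,d(a,b))
# dark-grey sleeve/handle masks
im=c["pixels"][170:285,150:265]; big=cv2.resize(im,None,fx=5.2,fy=5.2,interpolation=cv2.INTER_CUBIC)
hsv=cv2.cvtColor(big,cv2.COLOR_BGR2HSV)
for x,y in[(118,522),(368,546),(257,375),(205,375),(285,375),(110,470)]: print((x,y),hsv[y,x],big[y,x])
# housing yaw by mask of deck
import itertools
yaw=np.arctan2(*(P["br"]-P["fr"])[[1,0]])
print("side px",proj(s,[P["sg"],P["vg"],P["hd"],P["sp"]]).round(0))
ci=s["pixels"][170:250,220:330]; a=cv2.resize(ci,None,fx=7,fy=7,interpolation=cv2.INTER_CUBIC)
for k in("sg","vg","hd","sp","vp","h1","h2"):
    u,v=proj(s,P[k])[0]; cv2.circle(a,(int((u-220+.5)*7),int((v-170+.5)*7)),4,(0,0,255),1)
cv2.imwrite("pics/s1.png",a)
print(bot.read_state()["eef_rot"])
E
```

```text
sp [0.4364 0.4009 0.127 ]
sg [0.4188 0.4414 0.127 ]
vp [0.4462 0.2999 0.127 ]
vg [0.4082 0.2969 0.127 ]
h1 [0.691  0.4082 0.148 ]
h2 [0.6953 0.3523 0.148 ]
lidc [0.6067 0.3705 0.148 ]
hd [0.5038 0.3601 0.148 ]
br [0.702  0.2683 0.055 ]
fr [0.4287 0.2387 0.055 ]
fl [0.4069 0.4573 0.055 ]
vp sp (np.float64(0.1015), np.float64(95.5))
sp sg (np.float64(0.0441), np.float64(113.5))
vp vg (np.float64(0.0381), np.float64(-175.6))
h2 h1 (np.float64(0.0561), np.float64(94.4))
fr br (np.float64(0.2749), np.float64(6.2))
fr fl (np.float64(0.2197), np.float64(95.7))
hd lidc (np.float64(0.1034), np.float64(5.8))
(118, 522) [150   2 125] [125 124 125]
(368, 546) [ 15   7 143] [139 141 143]
(257, 375) [  0   0 140] [140 140 140]
(205, 375) [  0   4 117] [115 115 117]
(285, 375) [ 30   4 189] [186 189 189]
(110, 470) [120  34  37] [37 32 32]
side px [[230. 198.]
 [242. 211.]
 [261. 195.]
 [239. 200.]]
[-3.14120111e+00 -6.58011428e-05  2.90180430e+00]
```

View pics/s1.png

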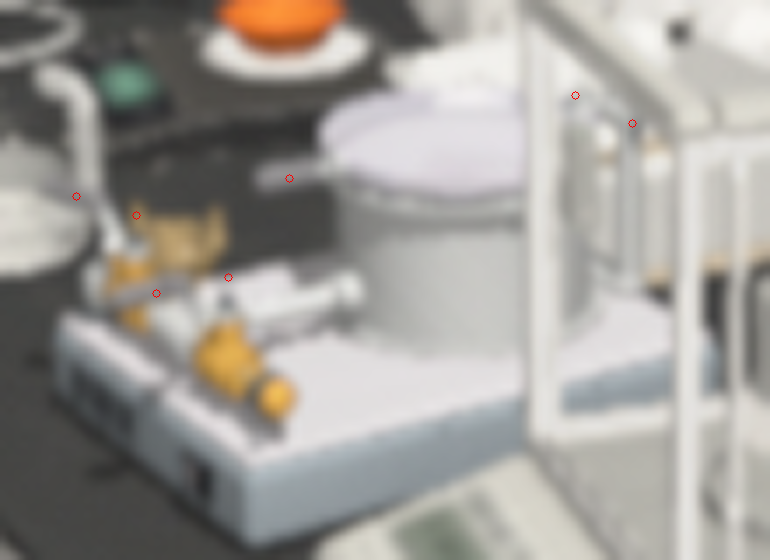

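Everything agrees: the pivots are 101 mm apart, the yaw is about 5.8° from four edges, and the sleeves sit about 42 mm out. The side view puts the points on the levers and handle. The suction lever is at about 0.31 rad. I'll check IK for both sweeps and then do the suction valve.

```bash
cat >> h.py <<'E'
YAW=np.radians(5.8); U=np.array([np.cos(YAW),np.sin(YAW),0]); N=np.array([-np.sin(YAW),np.cos(YAW),0])
MID=np.array([.441,.3504,0]); SP=MID+.05*N; VP=MID-.05*N; HINGE=np.array([.6935,.380,.148])
def lev(p,a,r=.043,z=.122):   # a: world angle of lever
    q=p+r*np.array([np.cos(a),np.sin(a),0]); q[2]=z; return q
def arc(p,a0,a1,off,thr_last=25,n=5,vel=.06):
    for i,a in enumerate(np.linspace(a0,a1,n+1)[1:]):
        hit=bot.move_straight(lev(p,a),vel=vel,rotation=[np.pi,0,a+off],threshold=thr_last if i>=n-2 else 60)
        st=bot.read_state(); print("arc",round(np.degrees(a),1),hit,np.round(st["force"],1),round(st["time"],1))
        if hit: return True
E
python3 - <<'E'
from h import *
for nm,p,a0,a1 in(("s",SP,YAW+np.pi/2+.31,YAW+np.pi+.16),("v",VP,YAW+np.pi,YAW+1.5*np.pi+.16)):
  for off in(-2*np.pi,-np.pi,0):
    for a in(a0,a1):
      q=bot.solve_ik(list(lev(p,a)),[np.pi,0,a+off]); print(nm,round(off,1),round(a,2),None if q is None else np.round(q,2))
E
```

```text
s -6.3 1.98 [ 0.73  0.6   1.6  -0.    0.94  0.32]
s -6.3 3.4 [ 0.69  0.52  1.75  0.    0.87 -1.14]
s -3.1 1.98 [ 0.73  0.6   1.6  -0.    0.94 -2.82]
s -3.1 3.4 [ 0.69  0.52  1.75 -0.    0.87  2.  ]
s 0 1.98 [ 0.73  0.6   1.6  -0.    0.94  0.32]
s 0 3.4 [ 0.69  0.52  1.75  0.    0.87 -1.14]
v -6.3 3.24 [ 0.54  0.44  1.89  0.    0.81 -1.13]
v -6.3 4.97 None
v -3.1 3.24 [ 0.54  0.44  1.89 -0.    0.81  2.01]
v -3.1 4.97 [ 0.43  0.48  1.82 -0.    0.84  0.17]
v 0 3.24 [ 0.54  0.44  1.89  0.    0.81 -1.13]
v 0 4.97 None
```

```bash
python3 - <<'E'
from h import *
a=YAW+np.pi/2+.31
bot.gripper_to(.036,20)
bot.move_ptp(list(lev(SP,a,z=.19)),[np.pi,0,a])
print(bot.move_straight(list(lev(SP,a)),vel=.1,threshold=10))
bot.gripper_to(.0,20); st=bot.read_state(); print("w",st["gripper_width"],st["finger_force"],st["time"])
bot.gripper_to(.017)
arc(SP,a,YAW+np.pi+.14,0)
st=bot.read_state(); print(np.round(st["eef_pos"],4),np.round(st["eef_rot"],3),st["gripper_width"])
E
```

```text
False
w 0.01143101420573002 20.120789408683777 3.175
arc 129.6 False [ 0.5 -0.6  0.2] 3.8
arc 145.7 False [2.3 0.3 1. ] 4.3
arc 161.7 False [2.9 1.9 0.2] 4.7
arc 177.8 False [3.3 3.3 0.7] 5.1
arc 193.8 True [ 0.1 14.  -5.2] 5.4
[0.3948 0.3976 0.1226] [ 3.132  0.006 -2.975] 0.017087863764000594
```

```bash
python3 - <<'E'
from h import *
bot.move_straight([.3948,.3976+.001,.19],vel=.12)
a=YAW+np.pi
bot.gripper_to(.036)
bot.move_ptp(list(lev(VP,a,z=.22)),[np.pi,0,a-np.pi])
c=cap("side"); d=cap("top"); print(bot.read_state()["time"])
A=cv2.resize(d["pixels"][225:295,155:255],None,fx=5,fy=5,interpolation=cv2.INTER_CUBIC)
B=cv2.resize(c["pixels"][170:240,220:320],None,fx=5,fy=5,interpolation=cv2.INTER_CUBIC)
cv2.imwrite("pics/c2.png",cv2.resize(np.vstack([A,B]),(428,600)))
E
```

```text
9.1083
```

View pics/c2.png

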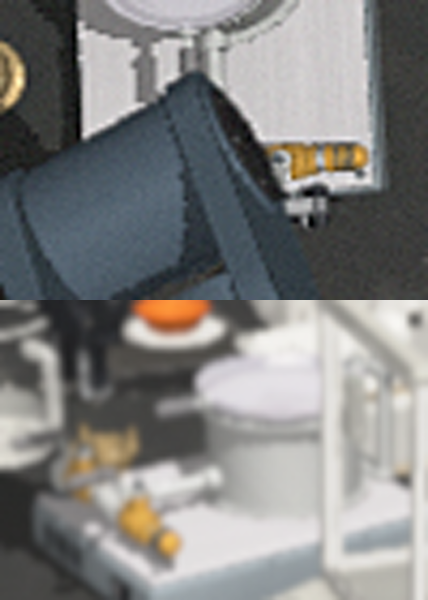

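The arm hides the levers from above. The force at the stop was clear, but time is ample, so I'll step aside and measure the suction lever before touching the vent.

```bash
python3 - <<'E'
from h import *
bot.movej([1.246,.351,1.652,0,1.139,1.5])
d=cap("top"); print(bot.read_state()["time"])
A=cv2.resize(d["pixels"][240:295,165:255],None,fx=8,fy=8,interpolation=cv2.INTER_CUBIC)
for P,col in((SP,(0,0,255)),(VP,(0,0,255))):
  for r in(0,.0205,.0635):
    u,v=proj(d,[*(P-r*U)[:2],.127])[0]; cv2.circle(A,(int((u-165+.5)*8),int((v-240+.5)*8)),3,col,1)
cv2.imwrite("pics/t3.png",A)
E
```

```text
10.5167
```

View pics/t3.png

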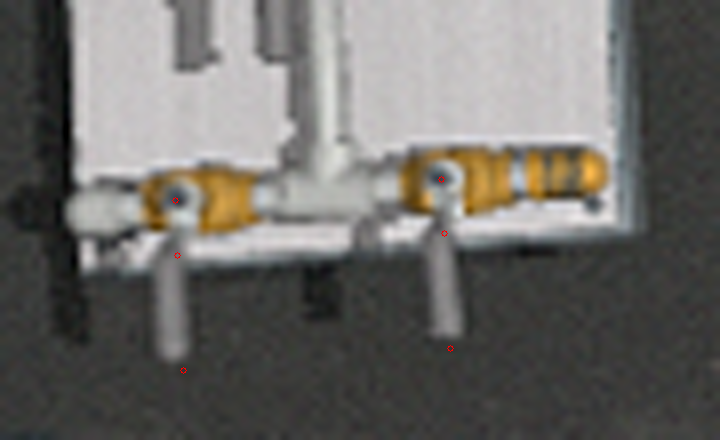

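The suction lever now points at the robot, from about (172,240) to (174,357). The vent lever runs from (441,225) to (450,335), so the suction lever may be a few degrees short. I'll measure both axes.

```bash
cat >> h.py <<'E'
def levang(c,box,z=.127,lo=85,hi=185):
    u0,v0,u1,v1=box; im=c["pixels"][v0:v1,u0:u1].astype(float); g=im.mean(2)
    L=[]
    for r in range(g.shape[0]):
        w=np.clip(g[r]-70,0,None)
        if w.sum()>80: L.append((u0+(w*np.arange(len(w))).sum()/w.sum(), v0+r))
    P=np.array([onz(c,u,v,z)[:2] for u,v in L]); vx,vy,x,y=cv2.fitLine(P.astype(np.float32),cv2.DIST_HUBER,0,.01,.01).ravel()
    return np.degrees(np.arctan2(vy,vx))%180, len(L), P[0].round(4),P[-1].round(4)
E
python3 - <<'E'
from h import *
d=cap("top")
print("S",levang(d,(181,276,192,284)))
print("V",levang(d,(213,272,227,282)))
E
```

```text
S (np.float32(7.582787), 8, array([0.4017, 0.4004]), array([0.3809, 0.3974]))
V (np.float32(9.162436), 10, array([0.4159, 0.2995]), array([0.3891, 0.2957]))
```

The suction lever measures about 2° short of parallel, which is within measurement noise. I'll give it one more short push against the stop, then do the vent.

```bash
python3 - <<'E'
from h import *
a=YAW+np.pi; bot.gripper_to(.026,20)
p=np.array([.393,.3985,.19]); bot.move_ptp(list(p),[np.pi,0,a]); p[2]=.122
print(bot.move_straight(list(p),vel=.12,threshold=10))
print(bot.move_straight(list(p-.02*N),vel=.04,threshold=35))
st=bot.read_state(); print(np.round(st["eef_pos"],4),np.round(st["force"],1),"moved",((st["eef_pos"]-p)@N).round(4),st["time"])
b=np.array(st["eef_pos"])+.004*N; bot.move_straight(list(b),vel=.05); b[2]=.19; bot.move_straight(list(b),vel=.12)
# vent
off=-np.pi; bot.gripper_to(.032)
bot.move_ptp(list(lev(VP,a,z=.19)),[np.pi,0,a+off])
print(bot.move_straight(list(lev(VP,a)),vel=.12,threshold=10))
bot.gripper_to(0,20); st=bot.read_state(); print("w",st["gripper_width"],st["finger_force"],st["time"])
E
```

```text
False
True
[0.394  0.3927 0.1229] [-1.4 12.2 -3.1] moved -0.0059 13.9917
False
w 0.012623806581382685 19.692026074044406 18.7167
```

```bash
python3 - <<'E'
from h import *
bot.gripper_to(.017); V=VP+.001*N
arc(V,YAW+np.pi,YAW+1.5*np.pi+.16,-np.pi,thr_last=30,n=6)
st=bot.read_state(); p=np.array(st["eef_pos"]); print(p.round(4),np.round(st["eef_rot"],3),((p-V)@U).round(4),((p-V)@N).round(4))
p=p-.001*U; p[2]=.20; bot.move_straight(list(p),vel=.12)
bot.movej([1.246,.351,1.652,0,1.139,.2])
d=cap("top"); print(bot.read_state()["time"])
cv2.imwrite("pics/t4.png",cv2.resize(d["pixels"][220:295,165:255],None,fx=8,fy=8,interpolation=cv2.INTER_CUBIC))
E
```

```text
arc 202.3 False [ 0.9  2.9 -0.3] 19.4
arc 218.9 False [ 0.3  0.1 -0.1] 19.8
arc 235.4 False [-0.2  0.5 -0.5] 20.3
arc 251.9 False [-0.9 -0.2  1.5] 20.7
arc 268.4 False [-0.2 -0.1  0.1] 21.1
arc 285.0 True [-7.5  0.7  4.3] 21.5
[0.4515 0.2593 0.1208] [-3.129 -0.     1.819] 0.0013 -0.0427
23.9
```

View pics/t4.png

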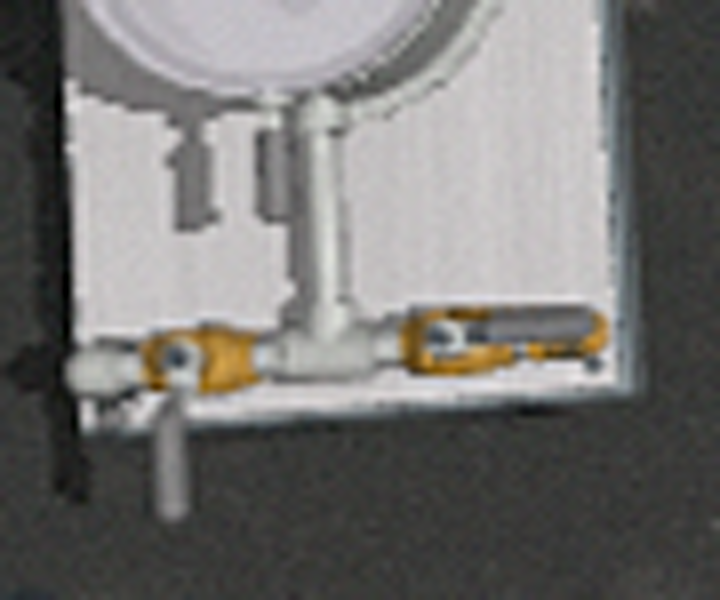

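Both levers look right: the suction lever points at the robot, and the vent lever lies along the pipe over the filter at (480–598, ~325). The stub handle is at (271,174). Next is the lid.

```bash
cat >> h.py <<'E'
from scipy.spatial.transform import Rotation as Ro
Z=np.array([0,0,1.])
def tool(phi,s):
    z=np.cos(phi)*U-np.sin(phi)*Z; y=s*N; return list(Ro.from_matrix(np.c_[np.cross(y,z),y,z]).as_euler("xyz"))
def hpos(th,r=.194): return HINGE+r*(-np.cos(th)*U+np.sin(th)*Z)
PHI0=np.radians(32); PHI=lambda th: PHI0+.45*th
E
python3 - <<'E'
from h import *
d=cap("top"); print("handle",onz(d,165+271.5/8-.5,220+174.5/8-.5,.148).round(4),hpos(0,.191).round(4))
for s in(1,-1):
  for th in(0,.4,.8,1.2):
    q=bot.solve_ik(list(hpos(th)),tool(PHI(th),s)); print(s,th,hpos(th).round(3),None if q is None else np.round(q,2))
  z=np.cos(PHI0)*U-np.sin(PHI0)*Z
  q=bot.solve_ik(list(hpos(0)-.08*z),tool(PHI0,s)); print("pre",None if q is None else np.round(q,2))
E
```

```text
handle [0.505  0.3619 0.148 ] [0.5035 0.3607 0.148 ]
1 0 [0.5   0.36  0.148] [0.75 0.55 2.05 4.18 0.64 1.02]
1 0.4 [0.516 0.362 0.224] [ 0.7   0.38  1.93 -1.35  0.44  0.19]
1 0.8 [0.559 0.366 0.287] [ 0.62  0.35  1.69 -0.57  0.59 -0.66]
1 1.2 [0.624 0.373 0.329] [ 0.54  0.45  1.38 -0.25  0.9  -1.02]
pre [0.86 0.4  2.15 4.35 0.67 0.91]
-1 0 [0.5   0.36  0.148] [ 0.75  0.55  2.05  4.18  0.64 -2.12]
-1 0.4 [0.516 0.362 0.224] None
-1 0.8 [0.559 0.366 0.287] [ 0.62  0.35  1.69 -0.57  0.59  2.49]
-1 1.2 [0.624 0.373 0.329] [ 0.54  0.45  1.38 -0.25  0.9   2.12]
pre [ 0.86  0.4   2.15  4.35  0.67 -2.23]
```

```bash
python3 - <<'E'
from h import *
for f0,f1 in((45,60),(55,60),(60,60),(65,65),(70,70),(60,75)):
  z=lambda f:np.cos(f)*U-np.sin(f)*Z
  o=[]
  for th in(None,0,.3,.6,.9,1.2):
    f=np.radians(f0+(f1-f0)*(th or 0)/1.2); p=hpos(th or 0)-(.08*z(f) if th is None else 0)
    q=bot.solve_ik(list(p),tool(f,1)); o.append(None if q is None else list(map(float,np.round(q[3:],2))))
  print(f0,f1,o)
E
```

```text
45 60 [[-1.35, 0.48, 0.28], [4.69, 0.42, 0.48], [-1.06, 0.43, -0.09], [-0.66, 0.54, -0.53], [-0.43, 0.68, -0.8], [-0.3, 0.84, -0.98]]
55 60 [[-0.78, 0.5, -0.33], [-0.95, 0.39, -0.18], [-0.67, 0.49, -0.48], [-0.49, 0.61, -0.7], [-0.37, 0.73, -0.86], [-0.3, 0.84, -0.98]]
60 60 [[-0.55, 0.56, -0.56], [-0.67, 0.44, -0.46], [-0.52, 0.55, -0.63], [-0.42, 0.65, -0.77], [-0.35, 0.75, -0.88], [-0.3, 0.84, -0.98]]
65 65 [[-0.39, 0.65, -0.73], [-0.45, 0.51, -0.68], [-0.37, 0.63, -0.79], [-0.3, 0.75, -0.88], [-0.26, 0.85, -0.97], [-0.22, 0.94, -1.04]]
70 70 [[-0.26, 0.74, -0.86], [-0.3, 0.6, -0.83], [-0.25, 0.72, -0.9], [-0.22, 0.84, -0.97], [-0.19, 0.95, -1.03], [-0.16, 1.05, -1.09]]
60 75 [[-0.55, 0.56, -0.56], [-0.67, 0.44, -0.46], [-0.4, 0.61, -0.75], [-0.26, 0.79, -0.93], [-0.17, 0.98, -1.05], [-0.11, 1.16, -1.13]]
```

```bash
cat >> h.py <<'E'
PHI=lambda th: np.radians(55+10*th/1.2)
zt=lambda f:np.cos(f)*U-np.sin(f)*Z
E
python3 - <<'E'
from h import *
off=np.array([.0008,.0006,0])
bot.gripper_to(.045,60)
bot.move_ptp(list(hpos(0)+off-.08*zt(PHI(0))),tool(PHI(0),1))
print(bot.move_straight(list(hpos(0)+off),vel=.12,threshold=12))
bot.gripper_to(0,60); st=bot.read_state(); print("w",st["gripper_width"],st["finger_force"],np.round(st["force"],1),st["time"])
if .011<st["gripper_width"]<.018:
  for th in np.arange(.15,1.21,.15):
    hit=bot.move_straight(list(hpos(th)+off),vel=.08,rotation=tool(PHI(th),1),threshold=50)
    st=bot.read_state(); print(round(th,2),hit,round(st["gripper_width"],4),np.round(st["force"],1),round(st["time"],1))
    if hit: break
d=cap("side"); cv2.imwrite("pics/s5.png",cv2.resize(d["pixels"][110:260,190:390],(800,600)))
E
```

```text
False
w 0.011733315961915926 58.35159480571747 [-3.9 -2.5  4.9] 26.9333
0.15 False 0.0123 [ 2.7 -1.4 -1.4] 27.4
0.3 False 0.0123 [ 6.6 -0.4 -3. ] 28.0
0.45 False 0.012 [11.1  0.9 -4.9] 28.5
0.6 False 0.0117 [14.9  0.9 -9.5] 29.0
0.75 False 0.0117 [ 14.2   4.3 -14.1] 29.5
0.9 False -0.0002 [ 3.5 -0.   0.4] 30.0
1.05 False -0.0001 [-0.2 -0.2  0.6] 30.6
1.2 False 0.0001 [-0.5 -0.8 -0.7] 31.1
```

View pics/s5.png

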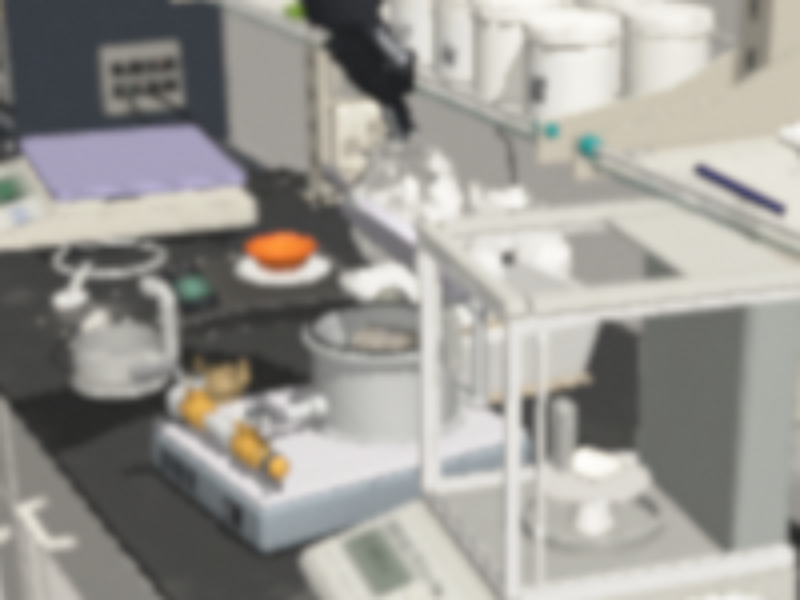

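The pinch lifted the lid to about 0.8 rad and then slid off. The lid stands there on its own, running from about (345,200) down to (440,270), with the cube still in the chamber. I'll back off, bring the closed fingers round to the underside and push the stub up to about 1.25 rad.

```bash
cat > pts.py <<'E'
from h import *
H0=np.array([HINGE[0],HINGE[1],0])
at=lambda x,z: list(H0+(x-.6935)*U+z*Z)   # x: station-axis coordinate, hinge at .6935
T=tool(np.radians(70),1)
E
python3 - <<'E'
from pts import *
f=PHI(1.2); p=np.array(bot.read_state()["eef_pos"])
print([None if (q:=bot.solve_ik(at(*a),T)) is None else np.round(q,2) for a in((.47,.40),(.485,.265),(.62,.313))])
bot.move_straight(list(p-.1*zt(f)),vel=.2)
bot.move_straight(at(.47,.40),vel=.2,rotation=T)
print(bot.move_straight(at(.485,.265),vel=.2,threshold=10))
print(bot.move_straight(at(.55,.287),vel=.08,threshold=30),np.round(bot.read_state()["force"],1))
print(bot.move_straight(at(.62,.313),vel=.06,threshold=30),np.round(bot.read_state()["force"],1))
st=bot.read_state();print(np.round(st["eef_pos"],3),st["time"])
d=cap("side"); cv2.imwrite("pics/s6.png",cv2.resize(d["pixels"][110:260,190:390],(800,600)))
E
```

```text
[array([ 0.64,  0.19,  1.53, -0.2 ,  1.13, -0.97]), array([ 0.63,  0.32,  1.69, -0.23,  0.84, -0.91]), array([ 0.52,  0.49,  1.32, -0.17,  1.02, -1.08])]
False
False [ 0.5 -0.6  0.7]
False [-1.4  1.1  1. ]
[0.62  0.373 0.313] 35.7083
```

View pics/s6.png

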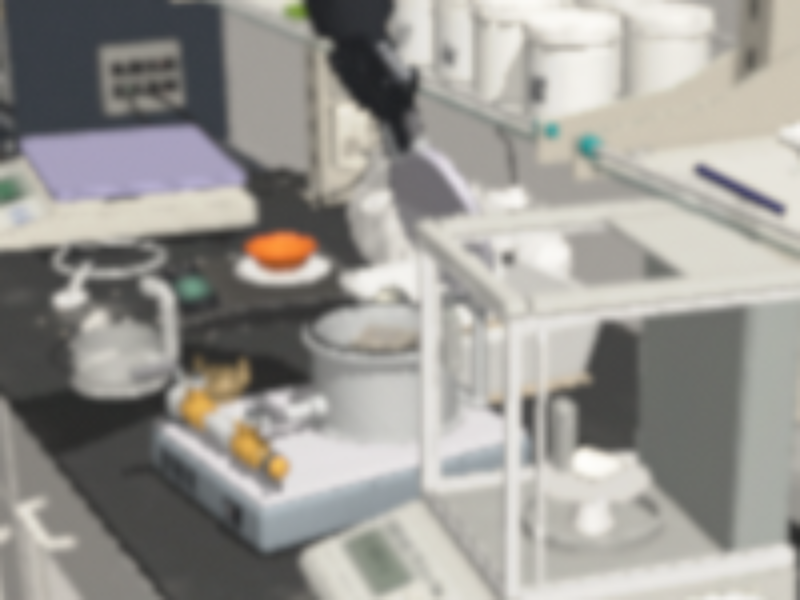

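The lid now stands nearly upright, from (410,150) to (480,215), with the fingers against its underside. I'll pull back, clear the arm and take the last look.

```bash
python3 - <<'E'
from pts import *
bot.move_straight(at(.55,.313),vel=.1); bot.move_straight(at(.46,.38),vel=.2)
bot.movej([1.246,.351,1.652,0,1.139,-.085])
d=cap("top"); s=cap("side"); st=bot.read_state(); print(st["time"],np.round(st["force"],1))
print("S",levang(d,(181,276,192,284)))
for n,b in(("tip",None),): 
    for th in(1.0,1.2,1.35): print(th,proj(s,HINGE+.208*(-np.cos(th)*U+np.sin(th)*Z)).round(1),proj(d,HINGE+.208*(-np.cos(th)*U+np.sin(th)*Z)).round(1))
A=cv2.resize(d["pixels"][170:285,150:265],(400,400),interpolation=cv2.INTER_CUBIC); B=cv2.resize(s["pixels"][130:230,230:330],(400,400),interpolation=cv2.INTER_CUBIC)
cv2.imwrite("pics/f.png",np.hstack([A,B]))
E
```

```text
38.8917 [ 0.   0.3 -0.5]
S (np.float32(7.1421466), 8, array([0.4017, 0.4003]), array([0.3809, 0.3977]))
1.0 [[278.5 142.6]] [[178.9 205.4]]
1.2 [[287.5 135.8]] [[175.9 189.9]]
1.35 [[294.8 132.1]] [[174.2 177.7]]
```

View pics/f.png

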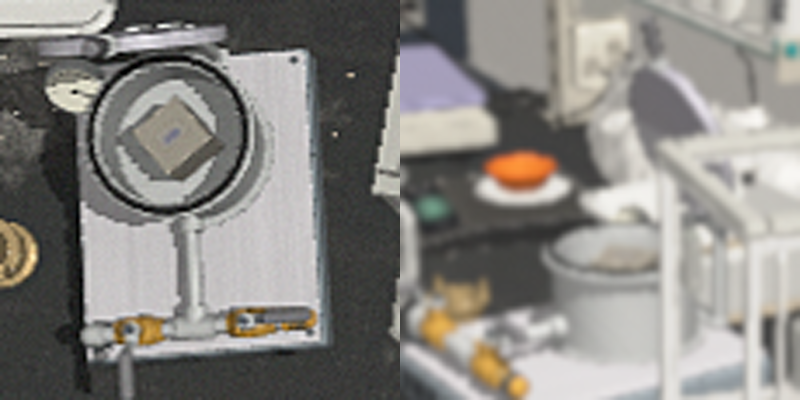

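The lid stands at about 1.25 rad, with the stub tip at about (294,137) in the side view. The cube is in place and the suction lever reads the same after both pushes, so it is at its stop. The vent lever lies along the pipe. Handing in.

```bash
python3 -c "
from cell import bot
print(bot.hand_in())"
```

```text
the job is handed in; nothing more can be done
None
```

I handed the job in at about 39 s: suction valve shut to its stop, then vent valve opened to its stop, then the lid raised to about 1.25 rad and left standing, with the cube still in the chamber; the hand-in call gave no verdict.

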